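# Close and screw down the pressure cooker

## Robot

A 7-joint arm with a two-finger parallel gripper is mounted at the origin on a cart in front of the work surface, level with it; the furniture and walls round the work are solid. World frame = base frame: x ahead of the robot, y to its left, z up, the work surface at z = 0. Lengths are in m, angles in rad, forces in N, time in s.
With the tool pointing down it reaches from about 0.35 to 0.9 m from the base axis. Payload 8.1 kg.
Tool frame: the origin (TCP) lies at the very end of the fingers, on their centre line; the grasp point (between the pads) lies 19 mm behind it (arm.tcp_to_grasp is the distance from the TCP to the grasp point, in m); z points along the fingers, y is the line along which they close (so a half turn about z gives the same grasp; the last joint's range is limited). The gripper opens to 92 mm and grips with 3 to 60 N. Pads are 19 mm wide; open, the fingers measure 130 mm over their backs; the gripper's body (75 mm by 190 mm) begins 47 mm behind the grasp point.
Start: joints at [-1.397, 0.434, 0.025, 1.573, -0.012, 1.134, -0.075], TCP at [0.171, 0.601, 0.227] pointing down, gripper open.
Joint ranges: [-2.62, 2.62], [-0.44, 2.09], [-1.27, 1.32], [0.08, 2.57], [-1.32, 4.46], [0.12, 2], [-2.74, 2.74]. Speed limits (rad/s): [2.22, 2.22, 3.01, 3.01, 3.14, 3.14, 3.14].

## Interface

Orientations are given as a rotation vector (axis times angle).
In Python, from cell import arm, vision, ticket gives the robot as it stands (arm), with the cameras (vision) and the job (ticket).
- The arm moves only by the tool drive_effector, called after "Request:" as name([rows], argument=value, ...), one row to a line, values as JSON. Schema: {"type":"object","properties":{"offsets":{"type":"array","items":{"type":"array","prefixItems":[{"type":"array","items":{"type":"number"},"minItems":3,"maxItems":3},{"type":"number"},{"type":"number"}],"minItems":3,"maxItems":3},"minItems":1,"maxItems":10},"force":{"type":"number"},"only":{"type":"string"},"quiet":{"type":"boolean"},"lines":{"type":"string"}},"required":["offsets"],"additionalProperties":false}. offsets is a list of rows, 1 to 10 of them, each written [[dx, dy, dz], turn, opening]: dx, dy, dz in shares of the most that a row can go, 1 being 50 mm, then a turn about the tool's z in shares of pi rad (1.0 is pi rad), then the opening from 0.0 (shut) to 1.0 (fully open); each row shifts and turns the commanded pose from where the row before left it, along the tool's axes as they then stand; what a row does not reach is not made up. A row lasts 1/10 s, in which the tool goes at most 0.05 m and 0.15 rad, less where a joint would pass 70% of its speed; a pose out of reach is approached as far as the arm can. The fingers move at their own pace and stop on an object; force is the grip in N (left out, the last holds). Time passes only in rows, so rows that do not move let the fingers close. The tool returns the time, the measured TCP pose, the force, the opening and the grip force at its end. only (a regular expression) keeps the lines of the reply that match it, lines (a string "A,B") keeps lines A to B, and quiet returns only ok. No shift or turn number may pass 1 either way. Input that does not fit is refused with a message, and nothing moves.
- arm.observe(): the state, without advancing time (a new reading comes with each control period).
- vision.get_image(name): name is "scene" or "top" or "wrist"; returns a dict with "image" (384x512x3 uint8, blue, green, red), "fx", "fy", "cx", "cy" (pixels), "distortion" ([k1, k2, p1, p2, k3] as OpenCV has them; the pictures are not rectified), "cam_to_world" (4x4, takes a point from camera to world coordinates); the wrist camera has in their place "mount" (4x4, takes a point from camera to tool coordinates, whose origin is the TCP and whose axes are the flange's). Camera axes: x right, y down, z forward; pixel columns grow to the right and rows downward; lengths in m; the calibration is good to about 2 mm. A picture is of the moment at which its call begins: read the wrist's pose just before it. There is no depth.
- ticket.sign_off(): hands the job in; it is judged then, once.
The state is a dict: "clock": time; "joints": joint angles; "dq": joint speeds; "joint_efforts": joint torques, N m; "position": TCP position; "ee_rot": TCP orientation; "force": force on the tool from outside, world axes, zero at the start; "ft_torque": the same for the moment, N m; "width": opening from 0.0 (shut) to 1.0 (fully open); "gripper_force": force on a finger pad.
Only numpy, scipy, OpenCV 4.12 (cv2) and the standard library are available. Lean on these libraries where they do the work, as an engineer would, in place of code of your own. Each camera call takes 0.05 s, during which the arm holds its last target. There are 200 camera calls.

## Task

Close up the pressure cooker with fingertip pushes: push the swinging bar round over the lid until it is fully home in its catch, and then push the arms of the three-armed screw handle round clockwise until the lid is screwed down tight and the handle turns no further. Pick nothing up: the lid stays seated on the pot, and the tubs and the thermometer round about stay where they stand.

Things in the scene. Friction and masses are not known exactly. Their poses are not given: they have to be found in the camera images.
- pot: Heavy round pressure cooker that does not move: 190 mm across, rim 120 mm high, loop handles at its own +y and -y reach 130 mm out, 93 mm high. Origin: centre of its underside. Its x axis runs along the closed bar: the bar's upright pivot is at x = +120 mm; the catch, an upright with a hooked lip (194 mm high, 16 mm wide), is at x = -106 mm and is open towards +y, whence the bar comes.
- lid: Loose aluminium lid, 200 mm across, seated on the pot's rim, with a central boss 22 mm above its seat. Origin: its centre, at the height of the seat on the rim (120 mm above the worktop).
- bar (a joint): Angle of the steel bar (26 mm wide, upper face 183 mm above the worktop) about its upright pivot. 0 = home in the catch, across the lid along the pot's x axis, where it stops; positive = swung open to the pot's +y side (clockwise seen from above), at most 1.3 rad. The pivot is stiff: the bar stays where it is left and takes about 6 N at its knob to swing.
- bar_knob (a point): Middle of the fixed black knob that stands up from the free end of the bar: 20 mm across, from 188 to 222 mm above the worktop, 258 mm from the pivot. This point is on its axis 205 mm above the worktop.
- handle (a joint): Turn of the three-armed screw handle on the bar, 120 mm from the bar's pivot. Grows clockwise seen from above, which screws it down by 10 mm a full turn. 0 = fully raised; at 6.0 rad is the stop (tight). It turns with about 0.1 N m of friction and stays where it is left. The foot meets the lid at about 4 rad; a spring in the foot then builds up to 12 N.
- handle_hub (a point): Centre of the handle's hub (30 mm across), at the height of the three arms' middle line, about 235 mm above the worktop at handle 0 and 10 mm lower at the stop. The hub and its cap reach 18 mm above this point. The bar's upper face and the nut on it (46 mm across, top at 189 mm) are below it.
- handle_arm (a point): Centre of the black ball (18 mm across) at the end of one of the three arms, 60 mm from the axis. The arms are level round bars 10 mm thick, 120 degrees apart; between them there is nothing but air down to the bar.
- press_foot: Rubber-faced foot under the spindle, 32 mm across, that presses on the lid's boss. Origin: centre of its underside.
- round_tub: Loose round plastic tub, 98 mm across, 61 mm high, standing in front of the pot to the left. Origin: centre of its underside.
- tub_on_scale: Loose square lidded tub, 109 x 122 x 66 mm, standing on the platter (44 mm high) of the bench scale on the right. Origin: on its underside.
- probe_thermometer: Loose probe thermometer, 22 x 184 x 17 mm, lying in front of the pot. Origin: on its underside.

How it is judged:
By the outcome, as a careful person would: the job done as asked, in the order asked, and still so for the second after the job is handed in, with the robot touching nothing.
It also fails if it takes over 64 s, if anything falls off the work surface, if the arm or the gripper's body presses on something with over 40 N, if the wrist force passes 120 N, or if a joint passes its speed limit or range.

## Working session

There is one attempt and no reset: what is moved stays moved. The work goes in short steps, Python scripts to look and compute and a tool call to move; the robot and the scene stay as the last step left them, time stands still between calls to the robot, and variables do not carry over. Pictures are saved under pics/ and viewed, at most 10 in all, crops included, and the job is handed in when it is done.

```bash
ls; mkdir -p pics
```

Run:
```python
from cell import arm, vision, ticket
import cv2,numpy as np
s=arm.observe();print(s['clock'],s['position'],s['ee_rot'],s['width'])
for n in('top','scene'):
    d=vision.get_image(n);cv2.imwrite(f'pics/{n}0.png',d['image'])
    print(n,d['fx'],d['fy'],d['cx'],d['cy'],d['distortion'],np.round(d['cam_to_world'],3).tolist())
```

```text
cell.py
pics
0.0 [0.17070727 0.60071762 0.22596581] [-4.33489236e-01 -3.11147245e+00  2.41991656e-03] 0.9994667090466355
top 406.81980291468835 406.81980291468835 252.29858506431867 190.18761762650135 [-0.01315038  0.          0.          0.          0.        ] [[-0.005, -0.982, 0.188, 0.357], [-1.0, 0.006, 0.006, -0.09], [-0.007, -0.188, -0.982, 1.192], [0.0, 0.0, 0.0, 1.0]]
scene 440.64814010768004 440.64814010768004 248.01974119334417 194.8215017820927 [-0.09579632  0.          0.          0.          0.        ] [[0.679, 0.652, -0.338, 0.908], [0.734, -0.596, 0.324, -0.467], [0.01, -0.468, -0.884, 1.175], [0.0, 0.0, 0.0, 1.0]]
```

View pics/top0.png

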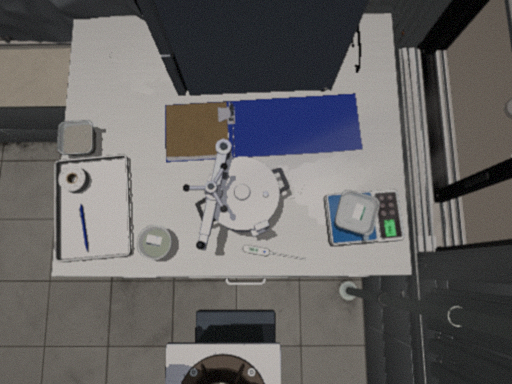

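View pics/scene0.png

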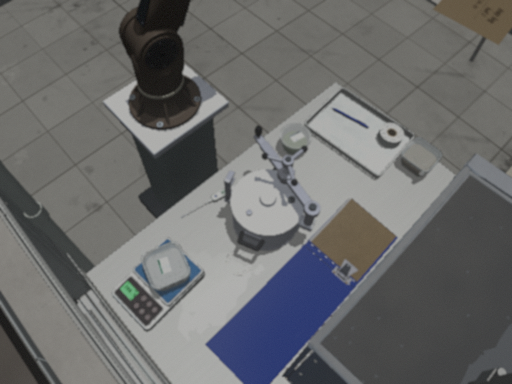

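The top view shows the bar pivot near (222,147), the knob at (202,243), the hub at (211,187) and the catch at (260,228). The lid is centred at about (243,192). Next I'll zoom in.

Create h.py:
```python
import cv2,numpy as np
def ray(d,uv):
    K=np.array([[d['fx'],0,d['cx']],[0,d['fy'],d['cy']],[0,0,1]])
    p=cv2.undistortPoints(np.array([[uv]],float),K,np.array(d['distortion'])).ravel()
    T=np.array(d['cam_to_world']);v=T[:3,:3]@[p[0],p[1],1]
    return T[:3,3],v/np.linalg.norm(v)
def onz(d,uv,z):
    o,v=ray(d,uv);return o+v*(z-o[2])/v[2]
def crop(d,u0,v0,w,h,k,name):
    im=cv2.resize(d['image'][v0:v0+h,u0:u0+w],None,fx=k,fy=k,interpolation=cv2.INTER_CUBIC)
    for i in range(0,w,10):
        cv2.putText(im,str(u0+i),(i*k,8),0,.3,(0,0,255),1);cv2.line(im,(i*k,10),(i*k,14),(0,0,255))
    for i in range(0,h,10): cv2.putText(im,str(v0+i),(0,i*k+4),0,.3,(0,0,255),1)
    cv2.imwrite(name,im)
```

Run:
```python
from cell import arm, vision, ticket
from h import *
import pickle
d={n:vision.get_image(n) for n in('top','scene')};pickle.dump(d,open('d0.pkl','wb'))
crop(d['top'],175,130,120,120,5,'pics/t1.png');crop(d['scene'],215,115,120,140,4,'pics/s1.png')
```

```text
(no output)
```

View pics/t1.png

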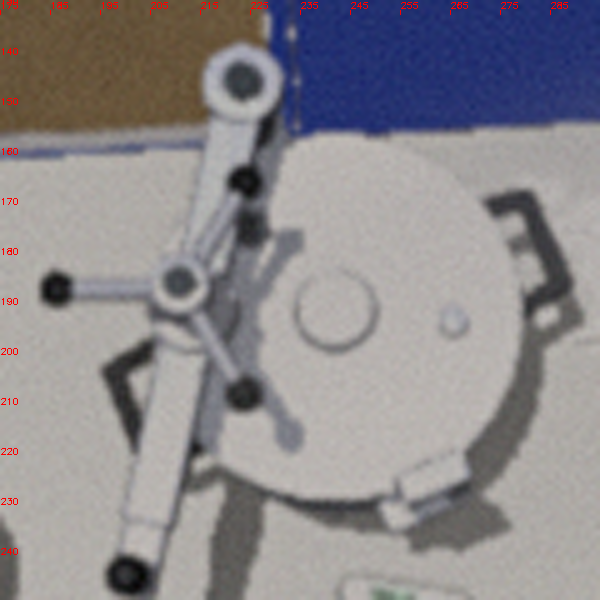

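View pics/s1.png

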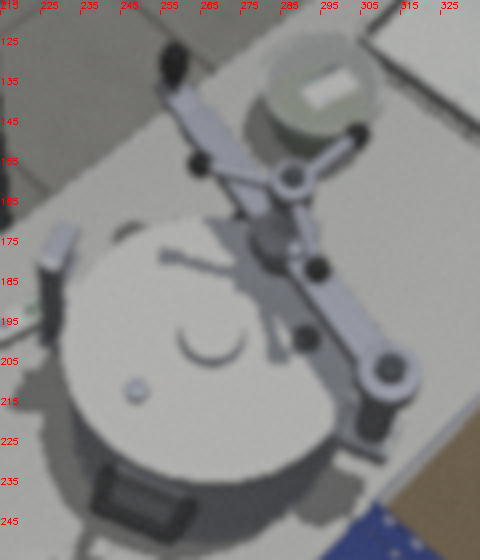

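In the top crop:
- knob: (200.6,245)
- hub cap: (210.7,186.5)
- balls: (186.3,187.5), (223.8,166.3) and (223.7,209)
- boss: (242.2,192)
- catch top: about (261,225)

In the scene crop:
- hub: (288,159.5)
- balls: (304.5,148.5), (265,156) and (294.3,182.3)
- knob top: about (259,126)

Next I'll triangulate these points and check the sizes.

Create m.py:
```python
from h import *
import pickle
d=pickle.load(open('d0.pkl','rb'));t=d['top'];s=d['scene']
def tri(a,b):
    o1,v1=ray(t,a);o2,v2=ray(s,b)
    A=np.c_[v1,-v2];k=np.linalg.lstsq(A,o2-o1,rcond=None)[0]
    p,q=o1+k[0]*v1,o2+k[1]*v2;return (p+q)/2,np.linalg.norm(p-q)
for n,a,b in [('hub',(210.7,186.5),(288,159.5)),('b1',(186.3,187.5),(304.5,148.5)),('b2',(223.8,166.3),(294.3,182.3)),('b3',(223.7,209),(265,156)),('pivot',(223.2,146),(312.5,207.5)),('knob',(200.6,245),(259,127)),('boss',(242.2,192),(267.5,199))]:
    p,e=tri(a,b);print(n,p.round(4),round(e,4))
knob=onz(t,(200.6,245),.222);boss=onz(t,(242.2,192),.142);hub=onz(t,(210.7,186.5),.253)
B=[onz(t,u,.235) for u in((186.3,187.5),(223.8,166.3),(223.7,209))]
print('knob',knob,'boss',boss,'hub',hub,'balls',np.round(B,4).tolist(),'mean',np.mean(B,0))
print('catch',onz(t,(261,225),.194))
u=(knob-np.mean(B,0))[:2];print('knob-hub',np.linalg.norm(u),'exp .138')
u/=np.linalg.norm(u);piv=np.mean(B,0)[:2]-.12*u;print('pivot',piv,'to boss',np.linalg.norm(piv-boss[:2]),'exp .12')
```

```bash
python3 m.py
```

```text
hub [0.5475 0.0141 0.2479] 0.0005
b1 [0.548  0.0743 0.237 ] 0.0017
b2 [ 0.5998 -0.0154  0.2357] 0.001
b3 [ 0.4956 -0.0157  0.2355] 0.0016
pivot [ 0.6657 -0.0097  0.187 ] 0.0006
knob [0.4126 0.0404 0.2238] 0.0046
boss [ 0.5548 -0.0567  0.1363] 0.0011
knob [0.41136786 0.03876784 0.222     ] boss [ 0.55338178 -0.05734165  0.142     ] hub [0.54630393 0.01336749 0.253     ] balls [[0.5479, 0.074, 0.235], [0.5996, -0.0157, 0.235], [0.4952, -0.0163, 0.235]] mean [0.54757746 0.01398298 0.235     ]
catch [ 0.460921   -0.10511973  0.194     ]
knob-hub 0.1384461732231989 exp .138
pivot [ 0.66563887 -0.00749961] to boss 0.12282460728031318 exp .12
```

The geometry agrees with the sizes given: hub to knob 138 mm, pivot to boss 123 mm. The bar is about 0.6 rad open. I'll shut the gripper and go to the +y side of the knob.

Careful with the scale: shifts go in shares of 50 mm and turns go in shares of pi rad. That gives: -0.03 m is -0.6, -0.027 m is -0.54.

Request:
drive_effector([
  [[-0.3,-0.34,0],0,0],
  [[-0.54,-0.6,0],0,0],
  [[-0.54,-0.6,0],0,0],
  [[-0.54,-0.6,0],0,0],
  [[-0.54,-0.6,0],0,0],
  [[-0.54,-0.6,0],0,0],
  [[-0.54,-0.6,0],0,0],
  [[-0.54,-0.6,0],0,0],
  [[-0.54,-0.6,0],0,0],
  [[-0.54,-0.6,0],0,0],
], force=20)

```text
clock: 1.2
position: [0.341, 0.2531, 0.2268]
ee_rot: [0.433, 3.111, 0.001]
force: [0.6, 0.9, 0.0]
width: 0.181
gripper_force: 0.0
```

In the tool's units: -0.035 m is -0.7, -0.034 m is -0.68, 0.09 rad / 3.1416 = 0.0286.

Request:
drive_effector([
  [[-0.6,-0.68,0],0,0],
  [[-0.6,-0.68,0],0,0],
  [[-0.6,-0.68,0],0,0],
  [[-0.7,-0.68,0.2],0,0],
  [[0,0,0.32],0.0286,0],
  [[0,0,0],0,0],
])

```text
clock: 1.8
position: [0.4228, 0.0882, 0.1994]
ee_rot: [-0.58, -3.085, 0.003]
force: [-0.4, 0.4, 0.3]
width: 0.003
gripper_force: 0.0
```

Run:
```python
from cell import arm, vision, ticket
from h import *
d=vision.get_image('top');crop(d,150,130,130,120,5,'pics/t2.png')
```

```text
(no output)
```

View pics/t2.png

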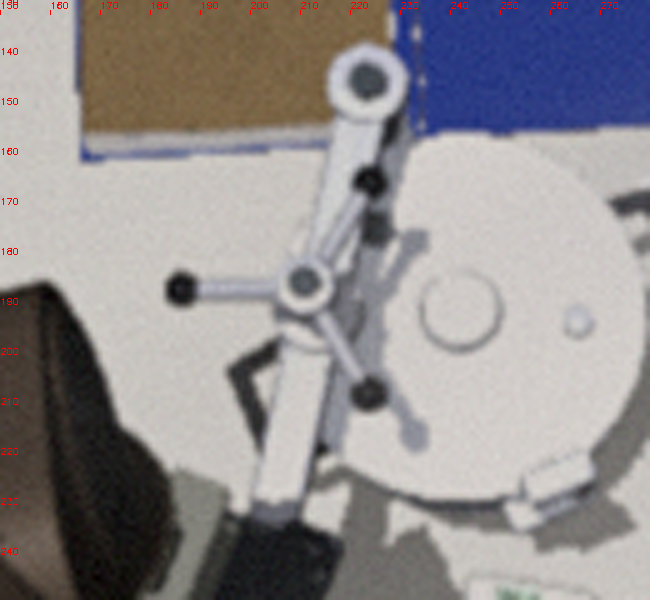

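The finger is on the +y side of the knob at the right height and the tool is already tangent. The gripper now hides the knob, and the balls and hub haven't moved. Next is an arc about the pivot.

In the tool's units: -0.0155 m is -0.31, -0.06 rad / 3.1416 = -0.0191.

Request:
drive_effector([
  [[0,-0.31,0],-0.0191,0],
  [[0,-0.31,0],-0.0191,0],
  [[0,-0.31,0],-0.0191,0],
  [[0,-0.31,0],-0.0191,0],
  [[0,-0.31,0],-0.0191,0],
  [[0,-0.31,0],-0.0191,0],
  [[0,-0.31,0],-0.0191,0],
  [[0,-0.31,0],-0.0191,0],
  [[0,-0.31,0],-0.0191,0],
])

```text
clock: 2.75
position: [0.4053, -0.045, 0.2012]
ee_rot: [0.285, -3.127, -0.004]
force: [-4.4, 5.2, 2.4]
width: 0.009
gripper_force: 3.2
```

In the tool's units: -0.0155 m is -0.31, -0.0125 m is -0.25, -0.06 rad / 3.1416 = -0.0191.

Request:
drive_effector([
  [[0,-0.31,0],-0.0191,0],
  [[0,-0.25,0],-0.0159,0],
  [[0,-0.14,0],-0.0095,0],
  [[0,-0.08,0],0,0],
  [[0,0,0],0,0],
])

```text
clock: 3.25
position: [0.4141, -0.0836, 0.2011]
ee_rot: [0.497, -3.1, -0.003]
force: [-2.9, 1.3, 2.3]
width: 0.006
gripper_force: 1.4
```

In the tool's units: -0.003 m is -0.06.

Request:
drive_effector([
  [[0,-0.06,0],0,0],
  [[0,-0.06,0],0,0],
  [[0,-0.06,0],0,0],
  [[0,0,0],0,0],
])

```text
clock: 3.65
position: [0.4157, -0.0881, 0.2008]
ee_rot: [0.5, -3.098, -0.011]
force: [-10.3, 17.8, 11.6]
width: 0.005
gripper_force: 10.8
```

Request:
drive_effector([
  [[0,-0.06,0],0,0],
  [[0,-0.06,0],0,0],
  [[0,0,0],0,0],
])

```text
clock: 3.95
position: [0.4158, -0.0886, 0.2007]
ee_rot: [0.506, -3.093, -0.023]
force: [-20.5, 40.0, 26.1]
width: 0.004
gripper_force: 23.0
```

The force rose to about 40 N and the finger is at 197.8° about the pivot, against 197.6° predicted, so the bar is home. I'll back off and look.

In the tool's units: 0.04 m is 0.8, -0.03 m is -0.6.

Request:
drive_effector([
  [[0,0.4,0],0,0],
  [[0,0.8,-0.6],0,0],
  [[0,0.8,-0.6],0,0],
  [[0,0.8,-0.6],0,0],
  [[0,0.8,0],0,0],
  [[0,0,0],0,0],
])

```text
clock: 4.55
position: [0.363, 0.0776, 0.2923]
ee_rot: [-0.507, 3.097, 0.003]
force: [0.4, -0.1, -0.3]
width: 0.003
gripper_force: 0.0
```

Run:
```python
from cell import arm, vision, ticket
from h import *
import pickle
d={n:vision.get_image(n) for n in('top','scene')};pickle.dump(d,open('d1.pkl','wb'))
crop(d['top'],175,130,120,120,5,'pics/t3.png')
```

```text
(no output)
```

View pics/t3.png

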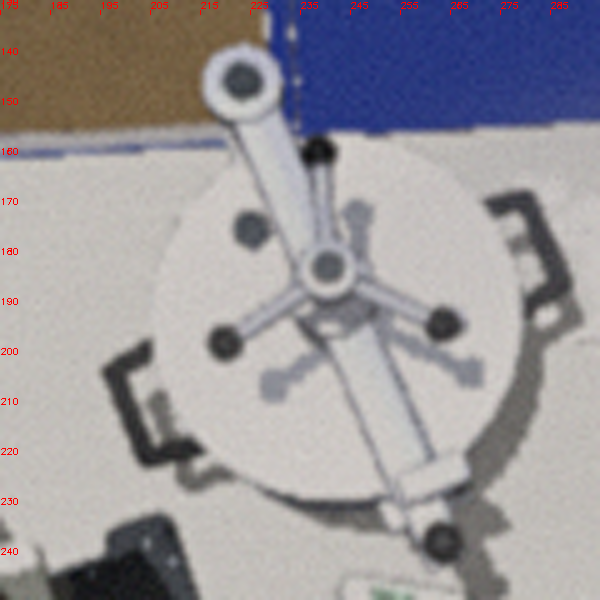

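The bar lies across the lid under the hooked lip of the catch, with the knob at (263.6,238.5). The balls are at (238.6,160.2), (220,198.5) and (263.5,194.8), and the hub cap is at (240.6,183.5).

Run:
```python
from h import *
import pickle
t=pickle.load(open('d1.pkl','rb'))['top']
B=np.array([onz(t,u,.235) for u in((238.6,160.2),(220,198.5),(263.5,194.8))]);c=B.mean(0)
print(c,onz(t,(240.6,183.5),.253));r=(B-c)[:,:2];print(np.linalg.norm(r,axis=1),np.degrees(np.arctan2(r[:,1],r[:,0])))
k=onz(t,(263.6,238.5),.222);P=np.array([.6655,-.0085]);w=k[:2]-P;print(k,np.linalg.norm(w),np.degrees(np.arctan2(w[1],w[0])),'catch',onz(t,(261.5,225),.194))
```

```text
[ 0.55470084 -0.05665089  0.235     ] [ 0.55305465 -0.05706228  0.253     ]
[0.0601578  0.06002518 0.06029201] [   4.86695705  124.64619237 -115.35245134]
[ 0.42588778 -0.11058023  0.222     ] 0.2604503562985413 -156.92489766008615 catch [ 0.46091378 -0.10634764  0.194     ]
```

The bar is home: the knob is at radius 260 mm in line with the catch, and the arms are at 5°, 125° and 245°. I'll push the 5° arm through a full orbit, so that the last push, on the pivot side, tends to close the bar. First I'll square the tool to the world and go above the gap.

In the tool's units: -0.037 m is -0.74, -0.035 m is -0.7, 0.11 rad / 3.1416 = 0.035.

Request:
drive_effector([
  [[0,0,0],0.035,0],
  [[0,0,0],0.035,0],
  [[0,0,0],0.0334,0],
  [[-0.7,-0.3,0],0,0],
  [[-0.7,-0.3,0],0,0],
  [[-0.7,-0.3,0],0,0],
  [[-0.7,-0.3,0],0,0],
  [[-0.7,-0.3,0],0,0],
  [[-0.74,-0.28,0],0,0],
  [[0,0,0],0,0],
])

```text
clock: 5.65
position: [0.5782, -0.0231, 0.2897]
ee_rot: [0.023, 3.141, -0.005]
force: [0.0, 0.8, -0.2]
width: 0.004
gripper_force: 0.0
```

In the tool's units: 0.028 m is 0.56, 0.012 m is 0.24.

Request:
drive_effector([
  [[0.05,0.24,0],0,0],
  [[0,0,0.56],0,0],
  [[0,0,0.56],0,0],
  [[0,0,0.56],0,0],
  [[0,0,0],0,0],
])

```text
clock: 6.15
position: [0.5693, -0.006, 0.2039]
ee_rot: [-0.016, -3.135, -0.0]
force: [-0.8, 0.5, 1.0]
width: 0.005
gripper_force: 0.0
```

Run:
```python
import numpy as np
C=np.array([.5545,-.0567]);a=np.radians(np.arange(65,-400,-15))
p=C+.05*np.c_[np.cos(a),np.sin(a)];dd=np.diff(p,axis=0)
for i,x in enumerate(dd): print(int(65-15*(i+1)),(-x[0]*1e3).round(1),(x[1]*1e3).round(1),p[i+1].round(4))
```

```text
50 -11.0 -7.0 [ 0.5866 -0.0184]
35 -8.8 -9.6 [ 0.5955 -0.028 ]
20 -6.0 -11.6 [ 0.6015 -0.0396]
5 -2.8 -12.7 [ 0.6043 -0.0523]
-10 0.6 -13.0 [ 0.6037 -0.0654]
-25 3.9 -12.4 [ 0.5998 -0.0778]
-40 7.0 -11.0 [ 0.5928 -0.0888]
-55 9.6 -8.8 [ 0.5832 -0.0977]
-70 11.6 -6.0 [ 0.5716 -0.1037]
-85 12.7 -2.8 [ 0.5589 -0.1065]
-100 13.0 0.6 [ 0.5458 -0.1059]
-115 12.4 3.9 [ 0.5334 -0.102 ]
-130 11.0 7.0 [ 0.5224 -0.095 ]
-145 8.8 9.6 [ 0.5135 -0.0854]
-160 6.0 11.6 [ 0.5075 -0.0738]
-175 2.8 12.7 [ 0.5047 -0.0611]
-190 -0.6 13.0 [ 0.5053 -0.048 ]
-205 -3.9 12.4 [ 0.5092 -0.0356]
-220 -7.0 11.0 [ 0.5162 -0.0246]
-235 -9.6 8.8 [ 0.5258 -0.0157]
-250 -11.6 6.0 [ 0.5374 -0.0097]
-265 -12.7 2.8 [ 0.5501 -0.0069]
-280 -13.0 -0.6 [ 0.5632 -0.0075]
-295 -12.4 -3.9 [ 0.5756 -0.0114]
-310 -11.0 -7.0 [ 0.5866 -0.0184]
-325 -8.8 -9.6 [ 0.5955 -0.028 ]
-340 -6.0 -11.6 [ 0.6015 -0.0396]
-355 -2.8 -12.7 [ 0.6043 -0.0523]
-370 0.6 -13.0 [ 0.6037 -0.0654]
-385 3.9 -12.4 [ 0.5998 -0.0778]
```

In the tool's units: -0.013 m is -0.26, -0.006 m is -0.12.

Request:
drive_effector([
  [[-0.17,-0.12,0],0,0],
  [[-0.17,-0.12,0],0,0],
  [[-0.18,-0.2,0],0,0],
  [[-0.12,-0.23,0],0,0],
  [[-0.06,-0.25,0],0,0],
  [[0.01,-0.26,0],0,0],
  [[0.08,-0.25,0],0,0],
])

```text
clock: 6.85
position: [0.6015, -0.0798, 0.2064]
ee_rot: [-0.019, -3.14, -0.002]
force: [-9.7, 12.9, 1.6]
width: 0.008
gripper_force: 6.8
```

Part of the force is radial, so the finger is probably wedged against the ball. I'll carry on at a smaller radius of about 44 mm.

In the tool's units: 0.0135 m is 0.27, -0.005 m is -0.1.

Request:
drive_effector([
  [[0.27,-0.08,0],0,0],
  [[0.17,-0.15,0],0,0],
  [[0.2,-0.1,0],0,0],
])

```text
clock: 7.15
position: [0.5695, -0.0946, 0.2067]
ee_rot: [-0.018, -3.142, -0.004]
force: [5.0, 7.4, -1.4]
width: 0.004
gripper_force: 3.3
```

Run:
```python
from cell import arm, vision, ticket
from h import *
C=np.array([.5545,-.0567]);s=arm.observe();w=s['position'][:2]-C;print(np.linalg.norm(w),np.degrees(np.arctan2(w[1],w[0])),s['force'])
for a in range(-70,-420,-15):
    f=lambda a:.045*np.array([np.cos(np.radians(a)),np.sin(np.radians(a))])
    x=f(a)-f(a+15);print(a,(-x[0]*1e3).round(1),(x[1]*1e3).round(1),(C+f(a)).round(4))
d=vision.get_image('top');crop(d,175,130,120,120,5,'pics/t4.png')
```

```text
0.0407406459773519 -68.41944121499367 [ 5.02551995  7.39177111 -1.35711083]
-70 10.4 -5.4 [ 0.5699 -0.099 ]
-85 11.5 -2.5 [ 0.5584 -0.1015]
-100 11.7 0.5 [ 0.5467 -0.101 ]
-115 11.2 3.5 [ 0.5355 -0.0975]
-130 9.9 6.3 [ 0.5256 -0.0912]
-145 7.9 8.7 [ 0.5176 -0.0825]
-160 5.4 10.4 [ 0.5122 -0.0721]
-175 2.5 11.5 [ 0.5097 -0.0606]
-190 -0.5 11.7 [ 0.5102 -0.0489]
-205 -3.5 11.2 [ 0.5137 -0.0377]
-220 -6.3 9.9 [ 0.52   -0.0278]
-235 -8.7 7.9 [ 0.5287 -0.0198]
-250 -10.4 5.4 [ 0.5391 -0.0144]
-265 -11.5 2.5 [ 0.5506 -0.0119]
-280 -11.7 -0.5 [ 0.5623 -0.0124]
-295 -11.2 -3.5 [ 0.5735 -0.0159]
-310 -9.9 -6.3 [ 0.5834 -0.0222]
-325 -7.9 -8.7 [ 0.5914 -0.0309]
-340 -5.4 -10.4 [ 0.5968 -0.0413]
-355 -2.5 -11.5 [ 0.5993 -0.0528]
-370 0.5 -11.7 [ 0.5988 -0.0645]
-385 3.5 -11.2 [ 0.5953 -0.0757]
-400 6.3 -9.9 [ 0.589  -0.0856]
-415 8.7 -7.9 [ 0.5803 -0.0936]
```

View pics/t4.png

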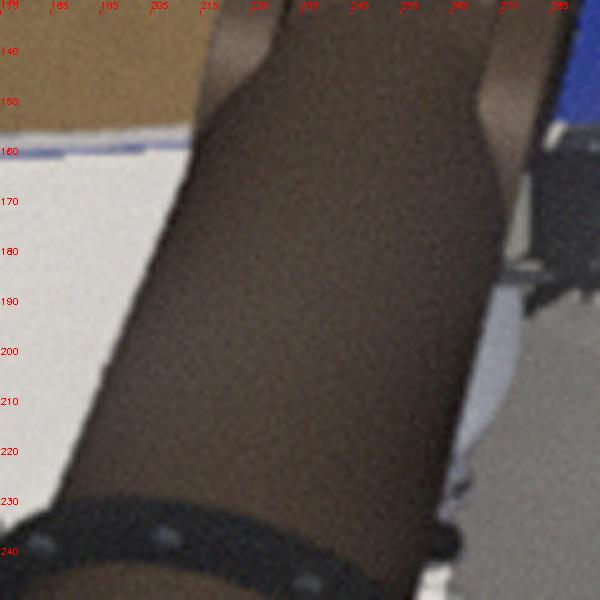

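The arm hides the handle, but the force is modest and the finger is following the orbit, so I'll continue.

In the tool's units: 0.0115 m is 0.23, 0.011 m is 0.22.

Request:
drive_effector([
  [[0.23,-0.1,0],0,0],
  [[0.23,0.01,0],0,0],
  [[0.22,0.07,0],0,0],
  [[0.2,0.12,0],0,0],
])

```text
clock: 7.6
position: [0.5256, -0.091, 0.2071]
ee_rot: [0.021, 3.14, -0.002]
force: [2.2, -2.0, -0.5]
width: 0.002
gripper_force: 1.3
```

Request:
drive_effector([
  [[0.16,0.18,0],0,0],
  [[0.11,0.21,0],0,0],
  [[0.05,0.23,0],0,0],
])

```text
clock: 7.9
position: [0.5095, -0.0583, 0.2066]
ee_rot: [-0.019, -3.141, 0.001]
force: [-0.5, -2.5, -0.1]
width: 0.006
gripper_force: 1.4
```

Tracking is good. Continuing.

In the tool's units: 0.011 m is 0.22, 0.0105 m is 0.21.

Request:
drive_effector([
  [[-0.01,0.21,0],0,0],
  [[-0.07,0.22,0],0,0],
  [[-0.13,0.2,0],0,0],
])

```text
clock: 8.2
position: [0.5213, -0.0262, 0.2065]
ee_rot: [-0.017, -3.14, -0.0]
force: [2.3, -9.7, -1.3]
width: -0.0
gripper_force: 5.1
```

Request:
drive_effector([
  [[-0.17,0.16,0],0,0],
  [[-0.21,0.11,0],0,0],
  [[-0.23,0.05,0],0,0],
])

```text
clock: 8.5
position: [0.5519, -0.0105, 0.2061]
ee_rot: [-0.017, -3.139, -0.001]
force: [-4.0, -1.0, -0.2]
width: 0.005
gripper_force: 2.0
```

In the tool's units: -0.0115 m is -0.23, -0.0105 m is -0.21.

Request:
drive_effector([
  [[-0.21,-0.04,0],0,0],
  [[-0.23,-0.07,0],0,0],
  [[0,0,0],0,0],
])

```text
clock: 8.8
position: [0.5713, -0.0146, 0.2053]
ee_rot: [-0.016, -3.132, -0.006]
force: [-15.5, 8.2, 3.9]
width: -0.0
gripper_force: 8.1
```

Request:
drive_effector([
  [[-0.1,-0.06,0],0,0],
  [[-0.1,-0.06,0],0,0],
  [[0,0,0],0,0],
])

```text
clock: 9.1
position: [0.5727, -0.0154, 0.2044]
ee_rot: [-0.011, -3.116, -0.018]
force: [-49.8, 23.7, 29.5]
width: 0.009
gripper_force: 25.8
```

The force jumped at a finger angle of about 66°, so this is the stop or close to it. I'll back off, lift, retreat and look.

In the tool's units: 0.035 m is 0.7, -0.03 m is -0.6.

Request:
drive_effector([
  [[0.28,0.16,0],0,0],
  [[0,0,-0.6],0,0],
  [[0,0,-0.6],0,0],
  [[0,0,-0.6],0,0],
  [[0.7,0.6,0],0,0],
  [[0.7,0.6,0],0,0],
  [[0.7,0.6,0],0,0],
  [[0.7,0.6,0],0,0],
  [[0.7,0.6,0],0,0],
  [[0,0,0],0,0],
])

```text
clock: 10.1
position: [0.3939, 0.1414, 0.2973]
ee_rot: [-0.006, -3.141, -0.005]
force: [0.4, -0.2, 0.5]
width: 0.006
gripper_force: 0.0
```

Run:
```python
from cell import arm, vision, ticket
from h import *
import pickle
d={n:vision.get_image(n) for n in('top','scene')};pickle.dump(d,open('d2.pkl','wb'))
crop(d['top'],175,130,120,120,5,'pics/t5.png')
```

```text
(no output)
```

View pics/t5.png

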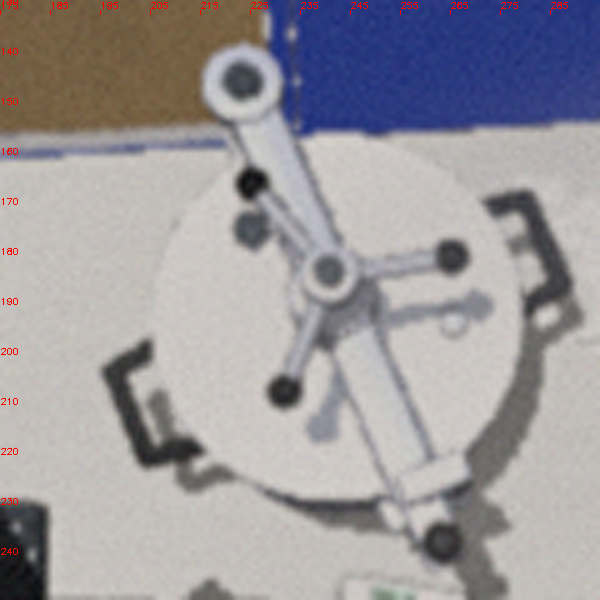

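Balls are now at (225.3,166.6), (265.3,181.2) and (231.8,208.3). The bar and knob haven't moved, with the knob at (263.5,238.5).

Run:
```python
from h import *
import pickle
for z in(.225,.227):
    t=pickle.load(open('d2.pkl','rb'))['top']
    B=np.array([onz(t,u,z) for u in((225.3,166.6),(265.3,181.2),(231.8,208.3))]);c=B.mean(0)
    r=(B-c)[:,:2];print(c,np.linalg.norm(r,axis=1),np.degrees(np.arctan2(r[:,1],r[:,0])))
```

```text
[ 0.55461414 -0.05654678  0.225     ] [0.06022683 0.06029046 0.06034919] [ 39.0521937  -80.84839244 159.04961747]
[ 0.55420601 -0.05661658  0.227     ] [0.06010221 0.0601657  0.06022432] [ 39.0521937  -80.84839244 159.04961747]
```

The handle has turned 326° (5.69 rad) since the start. It's at the stop if it began at about 0.3 rad, but the last push may have wedged against the ball. I'll make a second push with the tool's flat square to the arm to be sure.

In the tool's units: -0.029 m is -0.58, -0.024 m is -0.48.

Request:
drive_effector([
  [[-0.58,-0.48,0],0,0],
  [[-0.58,-0.48,0],0,0],
  [[-0.58,-0.48,0],0,0],
  [[-0.58,-0.48,0],0,0],
  [[-0.58,-0.46,0],0,0],
  [[-0.58,-0.46,0],0,0],
  [[0,0,0],0,0],
])

```text
clock: 10.9
position: [0.573, -0.0134, 0.2963]
ee_rot: [0.03, 3.139, -0.006]
force: [0.5, -0.0, 0.1]
width: 0.009
gripper_force: 0.0
```

Request:
drive_effector([
  [[0,0,0],-0.0433,0],
  [[0,0,0],-0.0433,0],
  [[0,0,0],-0.0433,0],
  [[0,0,0],-0.0433,0],
  [[0,0,0],-0.0433,0],
  [[0,0,0],0,0],
])

```text
clock: 11.5
position: [0.5699, -0.0086, 0.2967]
ee_rot: [-1.031, 2.967, -0.001]
force: [1.1, 0.4, -0.6]
width: 0.006
gripper_force: 0.0
```

Run:
```python
from cell import arm, vision, ticket
import numpy as np
from scipy.spatial.transform import Rotation as R
s=arm.observe();r=R.from_rotvec(s['ee_rot']).as_matrix();print(r.round(3),r.T@(np.array([.5675,-.0012,.206])-s['position']))
```

```text
[[-0.785 -0.62   0.001]
 [-0.62   0.785 -0.   ]
 [-0.    -0.001 -1.   ]] [-0.00267678  0.0072968   0.09069665]
```

In the tool's units: 0.03 m is 0.6, 0.0075 m is 0.15.

Request:
drive_effector([
  [[-0.05,0.15,0],0,0],
  [[0,0,0.6],0,0],
  [[0,0,0.6],0,0],
  [[0,0,0.6],0,0],
  [[0,0,0],0,0],
])

```text
clock: 12.0
position: [0.564, 0.0004, 0.2032]
ee_rot: [1.024, -2.963, -0.002]
force: [0.2, -0.2, -0.5]
width: 0.001
gripper_force: 0.0
```

Request:
drive_effector([
  [[0,-0.14,0],0,0],
  [[0,-0.08,0],0,0],
  [[0,-0.06,0],0,0],
  [[0,0,0],0,0],
])

```text
clock: 12.4
position: [0.5753, -0.0095, 0.2081]
ee_rot: [-1.03, 2.967, 0.004]
force: [-4.9, 5.4, 3.6]
width: 0.003
gripper_force: 3.4
```

In the tool's units: -0.003 m is -0.06.

Request:
drive_effector([
  [[0,-0.06,0],0,0],
  [[0,0,0],0,0],
])

```text
clock: 12.6
position: [0.5758, -0.0099, 0.208]
ee_rot: [1.033, -2.966, -0.008]
force: [-10.4, 10.6, 6.9]
width: 0.004
gripper_force: 7.3
```

Request:
drive_effector([
  [[0,-0.06,0],0,0],
  [[0,-0.04,0],0,0],
  [[0,0,0],0,0],
])

```text
clock: 12.9
position: [0.5763, -0.0104, 0.2078]
ee_rot: [1.036, -2.961, -0.017]
force: [-21.9, 19.2, 15.2]
width: 0.002
gripper_force: 14.3
```

Pushed square, the arm resists 29 N while the finger moves only about 1 mm, so this is the stop. I'll retreat and do a final check.

Request:
drive_effector([
  [[0,0.4,0],0,0],
  [[0,0,-0.6],0,0],
  [[0,0,-0.6],0,0],
  [[0,0,-0.6],0,0],
  [[0.8,0,0],0,0],
  [[0.8,0.4,0],0,0],
  [[0.8,0.4,0],0,0],
  [[0.8,0.4,0],0,0],
  [[0.8,0.4,0],0,0],
  [[0,0,0],0,0],
])

```text
clock: 13.9
position: [0.357, -0.0646, 0.2979]
ee_rot: [-1.024, 2.968, 0.002]
force: [1.0, 0.6, -0.5]
width: 0.003
gripper_force: 0.0
```

Run:
```python
from cell import arm, vision, ticket
from h import *
d=vision.get_image('top');cv2.imwrite('pics/t6.png',cv2.resize(d['image'][110:290,50:420],None,fx=2.1,fy=2.1,interpolation=cv2.INTER_CUBIC))
```

```text
(no output)
```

View pics/t6.png

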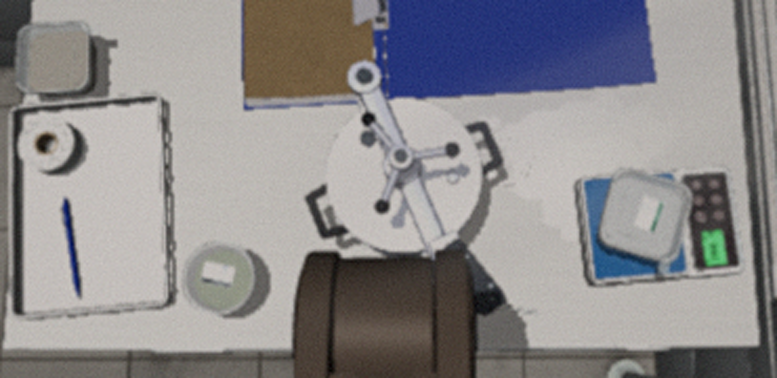

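The balls are where they were, with the nearest to the pivot still at about (225.2,166.7) in full-image pixels. The bar is still across the lid, and both tubs are in place. The gripper is clear of everything.

```bash
python3 -c "
from cell import arm, vision, ticket
print(ticket.sign_off())"
```

```text
the job is handed in; nothing more can be done
None
```

I handed the job in at about 14 s: the bar is home in its catch, and the handle turned about 5.7 rad clockwise to a hard stop that held against a second, square push of about 29 N. Both tubs looked unmoved in the last picture; the arm hid the thermometer there, but nothing was pushed near it.

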